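Line up the street model by height

ROBOT

A 6-joint arm with a two-finger parallel gripper is mounted at the origin on a cart in front of the work surface, level with it; the furniture and walls round the work are solid. World frame = base frame: x ahead of the robot, y to its left, z up, the work surface at z = 0. Lengths are in mm, angles in rad, forces in N, time in s.
With the tool pointing down it reaches from about 275 to 750 mm from the base axis. Payload 10.2 kg.
Tool frame: the origin (TCP) lies at the very end of the fingers, on their centre line; the grasp point (between the pads) lies 19 mm behind it; z points along the fingers, y is the line along which they close (so a half turn about z gives the same grasp; the last joint's range is limited). The gripper opens to 85 mm and grips with 20 to 120 N. Pads are 22 mm wide; open, the fingers measure 114 mm over their backs; the gripper's body (76 mm by 85 mm) begins 54 mm behind the grasp point. The pads swing forward as they close: fully open they stand 13 mm farther back than shut.
Start: joints at [0.962, 0.313, 1.498, -0, 1.331, -0.223], TCP at [197.571, 486.412, 231.294] pointing down, gripper open.
Joint ranges: [-2.94, 2.94], [-0.97, 2.17], [0.19, 2.56], [-1.23, 4.37], [0.02, 3.11], [-2.88, 2.88]. Speed limits (rad/s): [2.39, 2.39, 3.01, 3.14, 3.14, 3.14].

INTERFACE

Orientations are given as a unit quaternion [w, x, y, z].
In Python, from rig import * gives the robot as it stands. The module is installed in compiled form; this text tells all that it offers.
- The arm moves only by the shell command python3 -m crank 'ROWS' [FORCE]. ROWS is JSON, a list that holds one entry, the list of rows, each a list of 7 numbers: the shift along the tool's x, y, z in units of 25 mm (1.0 is 25 mm), then the turn, a rotation vector about the tool's x, y, z in units of 8 degrees (1.0 is 8 degrees), then the finger opening in mm, from 0 to 85.4. A call has exactly 8 rows; each row shifts and turns the commanded pose from where the row before left it, along the tool's axes as they then stand; what a row does not reach is not made up. A row lasts 1/10 s, in which the tool goes at most 50 mm and 8.59 degrees, less where a joint would pass 70% of its speed; a pose out of reach is approached as far as the arm can. A call is refused whole if a number of a shift passes 1 or a number of a turn 1, either way. A call with a gripper value outside its range is refused whole. The fingers move at their own pace and stop on an object; FORCE is the grip in N (left out, the last holds). Time passes only in rows, so rows that do not move let the fingers close, or fill a call up. It gives the time, the measured TCP pose, the force, the opening and the grip force at its end, in the units of the state.
- sense(): the state, without advancing time (a new reading comes with each control period).
- capture(name): name is "scene" or "top" or "wrist"; returns the picture (480x640x3 uint8, blue, green, red); there is no depth.
- camera_model(name): a dict with "fx", "fy", "cx", "cy" (pixels), "world_from_camera" (4x4, takes a point from camera to world coordinates); the wrist camera has in their place "T_tool_cam" (4x4, takes a point from camera to tool coordinates, whose origin is the TCP and whose axes are the flange's). Camera axes: x right, y up, looking along -z (the intrinsics and any distortion apply to the point x, -y, -z); pixel columns grow to the right and rows downward; lengths in mm; the calibration is good to about 2 mm. The wrist camera is an equidistant fisheye: a pixel r from the principal point sees the ray r / f radians off the axis. A picture is of the moment at which its call begins: read the wrist's pose just before it. camera_model takes no time and is no camera call.
- finish_job(): hands the job in; it is judged then, once.
The state is a dict: "time_s": time; "joints": joint angles; "dq": joint speeds; "tau": joint torques, N m; "eef_pos": TCP position; "ee_rot": TCP orientation; "force": force on the tool from outside, world axes, zero at the start; "wrist_torque": the same for the moment, N m; "grip_width": opening from 0.0 (shut) to 1.0 (fully open); "grip_force": force on a finger pad.
Only numpy, scipy, OpenCV 4.12 (cv2) and the standard library are available. Lean on these libraries where they do the work, as an engineer would, in place of code of your own. Each camera call takes 0.05 s, during which the arm holds its last target. There are 200 camera calls.

TASK

Set the four wooden model buildings on the four plots of the grey street board, one to a plot, in order of height: the tallest on the plot next to the model tree, stepping down to the lowest on the plot next to the fountain. Stand each one upright in the middle of its plot with its long sides along the row, and put it down on the plot rather than dropping it or knocking any over.

Things in the scene. Friction and masses are not known exactly. Their poses are not given: they have to be found in the camera images.
- tower: Loose light-wood scale-model building, footprint 32 mm along its own x by 40 mm along its own y, vertical walls with dark window marks, origin at the centre of the underside, z up. The tallest, 88 mm: plain walls up to 82 mm, on the flat roof a small 16 x 16 mm lift house. Grip it across the two 40 mm long wall faces (32 mm apart, along its x); 120 g nominal.
- stepped_block: Loose light-wood scale-model building, footprint 32 mm along its own x by 40 mm along its own y, vertical walls with dark window marks, origin at the centre of the underside, z up. 72 mm tall: full footprint up to 52 mm, then only the half towards its -y goes on up to 72 mm. Grip it across the two 40 mm long wall faces (32 mm apart, along its x), below 52 mm; 100 g nominal.
- gabled_house: Loose light-wood scale-model building, footprint 32 mm along its own x by 40 mm along its own y, vertical walls with dark window marks, origin at the centre of the underside, z up. 56 mm tall: walls up to 40 mm, then a 45 degree gable roof whose ridge runs along its y. Grip it across the two 40 mm long wall faces (32 mm apart, along its x), below 40 mm; 80 g nominal.
- pavilion: Loose light-wood scale-model building, footprint 32 mm along its own x by 40 mm along its own y, vertical walls with dark window marks, origin at the centre of the underside, z up. The lowest, 40 mm: walls up to 35 mm, on the flat roof a 5 mm high 16 x 26 mm skylight. Grip it across the two 40 mm long wall faces (32 mm apart, along its x), below 35 mm; 70 g nominal.
- plot_1: End plot of four equal off-white plots in a row on the grey street board: a fixed rectangle 48 mm along its x by 56 mm along its y, 2 mm thick. Origin at the centre of its underside, 18 mm above the desk; its top is 20 mm above the desk. Its y runs along the row, 68 mm between neighbouring centres. The others follow in the direction of its -y; beyond its +y side is one end of the board.
- plot_2: Second plot of four equal off-white plots in a row on the grey street board: a fixed rectangle 48 mm along its x by 56 mm along its y, 2 mm thick. Origin at the centre of its underside, 18 mm above the desk; its top is 20 mm above the desk. Its y runs along the row, 68 mm between neighbouring centres. It lies between plot_1 and plot_3.
- plot_3: Third plot of four equal off-white plots in a row on the grey street board: a fixed rectangle 48 mm along its x by 56 mm along its y, 2 mm thick. Origin at the centre of its underside, 18 mm above the desk; its top is 20 mm above the desk. Its y runs along the row, 68 mm between neighbouring centres. It lies between plot_2 and plot_4.
- plot_4: Other end plot of four equal off-white plots in a row on the grey street board: a fixed rectangle 48 mm along its x by 56 mm along its y, 2 mm thick. Origin at the centre of its underside, 18 mm above the desk; its top is 20 mm above the desk. Its y runs along the row, 68 mm between neighbouring centres. Beyond its -y side is the other end of the board.
- model_tree: Model tree, 58 mm tall with a ball-shaped cork crown about 38 mm across, fixed at one end of the flat grey street board (372 x 74 mm, its top 18 mm above the desk), 58 mm beyond the centre of either plot_1 or plot_4 (which end varies). Origin at the centre of its foot, 18 mm above the desk. At the board's other end stands the model fountain, a low white round basin 38 mm across, 16 mm tall.
- monitor_left: Fixed computer screen on a stand behind the work: keep clear. Origin under the stand; the screen is 550 mm wide along its y, its front face 62 mm towards its -x, its lower edge 0.23 m and upper edge 0.57 m above the desk. The screen's corner nearest the robot is at about x 0.57, y 0.07: coming from the left, pass close to the robot there.

How it is judged (in metres and radians):
At the end, for the whole second after the job is handed in: Counted from the plot beside the tree: tower, stepped block, gabled house, pavilion, one on each plot; each within 10 mm of its plot's centre, resting on the plot, upright within 0.1 rad, its long sides along the row within 0.2 rad (either way round), and at rest (below 0.02 m/s) (((horizontal distance between model_tree and plot_1 below 0.11 m and (horizontal distance between tower and plot_1 below 0.01 m and z of tower in the frame of plot_1 between -0.001 and 0.005 m and angle between tower's own z axis and vertical below 0.1 rad and angle between the x axis of tower and the x axis of plot_1, either way round below 0.2 rad and linear speed of tower below 0.02 m/s) and (horizontal distance between stepped_block and plot_2 below 0.01 m and z of stepped_block in the frame of plot_2 between -0.001 and 0.005 m and angle between stepped_block's own z axis and vertical below 0.1 rad and angle between the x axis of stepped_block and the x axis of plot_2, either way round below 0.2 rad and linear speed of stepped_block below 0.02 m/s) and (horizontal distance between gabled_house and plot_3 below 0.01 m and z of gabled_house in the frame of plot_3 between -0.001 and 0.005 m and angle between gabled_house's own z axis and vertical below 0.1 rad and angle between the x axis of gabled_house and the x axis of plot_3, either way round below 0.2 rad and linear speed of gabled_house below 0.02 m/s) and (horizontal distance between pavilion and plot_4 below 0.01 m and z of pavilion in the frame of plot_4 between -0.001 and 0.005 m and angle between pavilion's own z axis and vertical below 0.1 rad and angle between the x axis of pavilion and the x axis of plot_4, either way round below 0.2 rad and linear speed of pavilion below 0.02 m/s)) or (horizontal distance between model_tree and plot_4 below 0.11 m and (horizontal distance between tower and plot_4 below 0.01 m and z of tower in the frame of plot_4 between -0.001 and 0.005 m and angle between tower's own z axis and vertical below 0.1 rad and angle between the x axis of tower and the x axis of plot_4, either way round below 0.2 rad and linear speed of tower below 0.02 m/s) and (horizontal distance between stepped_block and plot_3 below 0.01 m and z of stepped_block in the frame of plot_3 between -0.001 and 0.005 m and angle between stepped_block's own z axis and vertical below 0.1 rad and angle between the x axis of stepped_block and the x axis of plot_3, either way round below 0.2 rad and linear speed of stepped_block below 0.02 m/s) and (horizontal distance between gabled_house and plot_2 below 0.01 m and z of gabled_house in the frame of plot_2 between -0.001 and 0.005 m and angle between gabled_house's own z axis and vertical below 0.1 rad and angle between the x axis of gabled_house and the x axis of plot_2, either way round below 0.2 rad and linear speed of gabled_house below 0.02 m/s) and (horizontal distance between pavilion and plot_1 below 0.01 m and z of pavilion in the frame of plot_1 between -0.001 and 0.005 m and angle between pavilion's own z axis and vertical below 0.1 rad and angle between the x axis of pavilion and the x axis of plot_1, either way round below 0.2 rad and linear speed of pavilion below 0.02 m/s)))); the robot touches nothing.
It fails at once if a model is knocked over (tilted by more than 0.7 rad) (angle between any of tower, stepped_block, gabled_house, pavilion's own z axis and vertical above 0.7 rad).
It fails at once if a model is dropped (falls free of the fingers faster than 0.7 m/s, a drop of about 25 mm) ((linear speed of tower above 0.7 m/s and contact force between the fingers and tower below 0.05 N) or (linear speed of stepped_block above 0.7 m/s and contact force between the fingers and stepped_block below 0.05 N) or (linear speed of gabled_house above 0.7 m/s and contact force between the fingers and gabled_house below 0.05 N) or (linear speed of pavilion above 0.7 m/s and contact force between the fingers and pavilion below 0.05 N)).
It also fails if it takes over 99 s, if anything falls off the work surface, if the arm or the gripper's body presses on something with over 40 N, if the wrist force passes 120 N, or if a joint passes its speed limit or range.

## Working session

There is one attempt and no reset: what is moved stays moved. The work goes in short steps, Python scripts to look and compute and a shell command to move; the robot and the scene stay as the last step left them, time stands still between calls to the robot, and variables do not carry over. Pictures are saved under pics/ and viewed, at most 14 in all, crops included, and the job is handed in when it is done.

```bash
mkdir -p pics; python3 - <<'E'
from rig import *
import cv2,numpy as np
s=sense(); print(s)
for n in ["scene","top"]:
    im=capture(n); cv2.imwrite(f"pics/{n}0.png",im)
    m=camera_model(n); print(n,m)
print(camera_model("wrist"))
E
```

```text
{'time_s': 0.0, 'joints': array([ 9.61606961e-01,  3.13471093e-01,  1.49850400e+00,  5.49084246e-06,
        1.33096153e+00, -2.23369728e-01]), 'dq': array([-0.00146605, -0.00013554,  0.00015122, -0.00044681, -0.00128989,
       -0.0005039 ]), 'tau': array([ 8.42413465e-04, -4.12266541e+01, -2.59740239e+01, -1.33097215e-04,
        4.15167669e-03,  6.75938665e-07]), 'eef_pos': array([197.40304677, 486.18073459, 230.69908494]), 'ee_rot': array([-2.74162889e-04,  1.91716144e-01,  9.81450186e-01, -6.13519041e-04]), 'force': array([-0.46960636, -0.26734243, -0.07117815]), 'wrist_torque': array([-0.00028122,  0.02424497, -0.02815162]), 'grip_force': 0.0, 'grip_width': 1.000505181343832}
scene {'fx': 444.5792775880272, 'fy': 444.5792775880272, 'cx': 316.13951244397293, 'cy': 236.23126475394204, 'world_from_camera': array([[-8.86244335e-01,  3.24243924e-01, -3.30812418e-01,
         3.01599161e+02],
       [-4.63189842e-01, -6.12432788e-01,  6.40610061e-01,
         2.69994845e+02],
       [ 5.11354834e-03,  7.20965989e-01,  6.92951581e-01,
         6.43377847e+02],
       [ 0.00000000e+00,
[... 292 characters left out ...]
51e-01,  6.18095992e-03, -4.48248535e-03,
        -2.72628119e+02],
       [-3.46730486e-03,  1.55440402e-01,  9.87839187e-01,
         8.96508480e+02],
       [ 0.00000000e+00,  0.00000000e+00,  0.00000000e+00,
         1.00000000e+00]])}
{'fx': 371.64829954431775, 'fy': 371.64829954431775, 'cx': 325.33184451000614, 'cy': 233.99578801967695, 'T_tool_cam': array([[-5.24733360e-04,  9.47423713e-01,  3.19981301e-01,
         8.29518186e+01],
       [ 9.99999629e-01,  7.15828866e-04, -4.79590765e-04,
        -1.22426905e+00],
       [-6.83427515e-04,  3.19980930e-01, -9.47423737e-01,
        -1.43006762e+02],
       [ 0.00000000e+00,  0.00000000e+00,  0.00000000e+00,
         1.00000000e+00]])}
```

View pics/scene0.png

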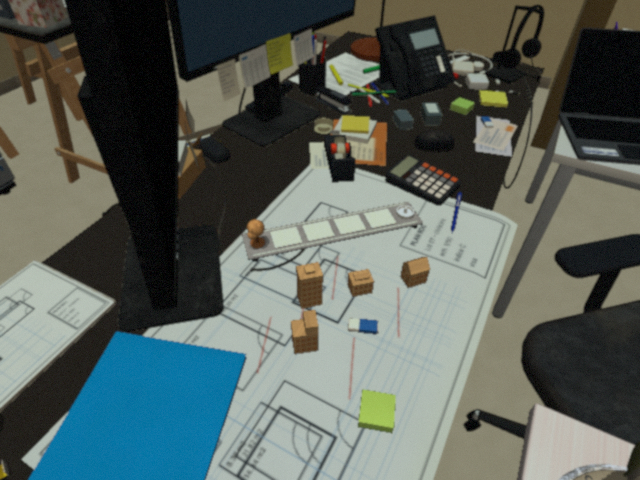

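View pics/top0.png

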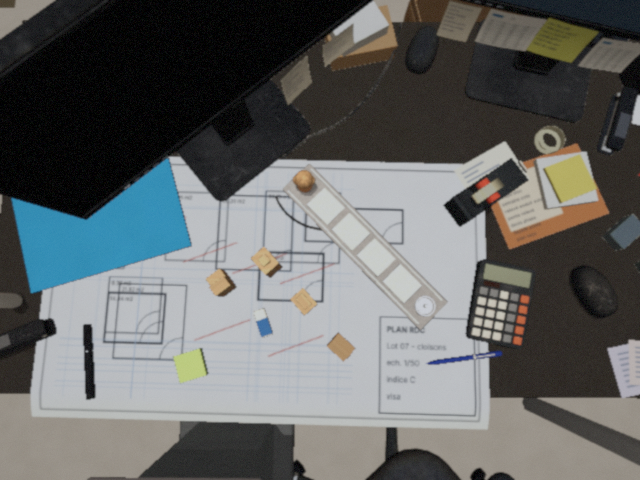

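```bash
cat > h.py <<'E'
import cv2,numpy as np
from scipy.optimize import minimize,least_squares
from scipy.spatial.transform import Rotation as Ro
def box(x0,x1,y0,y1,z0,z1): return np.array([[x,y,z] for x in(x0,x1) for y in(y0,y1) for z in(z0,z1)],float)
P={'tower':[box(-16,16,-20,20,0,82),box(-8,8,-8,8,82,88)],
'stepped':[box(-16,16,-20,20,0,52),box(-16,16,-20,0,52,72)],
'gabled':[box(-16,16,-20,20,0,40),np.array([[-16,-20,40],[16,-20,40],[-16,20,40],[16,20,40],[0,-20,56],[0,20,56]],float)],
'pavilion':[box(-16,16,-20,20,0,35),box(-8,8,-13,13,35,40)]}
def R4(s):
    q=s['ee_rot'];T=np.eye(4);T[:3,:3]=Ro.from_quat([q[1],q[2],q[3],q[0]]).as_matrix();T[:3,3]=s['eef_pos'];return T
def model(m,s=None):
    m=dict(m)
    if 'T_tool_cam' in m: m['W']=R4(s)@m['T_tool_cam'];m['fish']=1
    else: m['W']=m['world_from_camera'];m['fish']=0
    return m
def proj(m,X):
    X=np.atleast_2d(X);W=m['W'];p=(X-W[:3,3])@W[:3,:3];p=p*[1,-1,-1]
    r=np.hypot(p[:,0],p[:,1])+1e-9
    k=np.arctan2(r,p[:,2])/r if m['fish'] else 1/p[:,2]
    return np.c_[m['fx']*p[:,0]*k+m['cx'],m['fy']*p[:,1]*k+m['cy']]
def unproj(m,uv,z):
    uv=np.atleast_2d(uv).astype(float);a=(uv-[m['cx'],m['cy']])/m['fx'];r=np.hypot(*a.T)+1e-9
    d=np.c_[a*(np.sin(r)/r)[:,None],np.cos(r)] if m['fish'] else np.c_[a,np.ones(len(a))]
    d=(d*[1,-1,-1])@m['W'][:3,:3].T;o=m['W'][:3,3];return o+d*((z-o[2])/d[:,2])[:,None]
def place(pts,p,z=0):
    c,s=np.cos(p[2]),np.sin(p[2]);return np.c_[pts[:,0]*c-pts[:,1]*s+p[0],pts[:,0]*s+pts[:,1]*c+p[1],pts[:,2]+z]
def render(m,parts,p,z,org,sh,K=4):
    im=np.zeros((sh[0]*K,sh[1]*K),np.uint8)
    for b in parts:
        uv=(proj(m,place(b,p,z))-org+.5)*K-.5
        cv2.fillConvexPoly(im,np.round(cv2.convexHull(uv.astype(np.float32))*16).astype(np.int32),255,shift=4)
    return cv2.GaussianBlur(cv2.resize(im,(sh[1],sh[0]),interpolation=cv2.INTER_AREA).astype(np.float32)/255,(0,0),1.2)
def wood(im):
    h=cv2.cvtColor(im,cv2.COLOR_BGR2HSV);k=((h[...,0]>4)&(h[...,0]<26)&(h[...,1]>85)&(h[...,2]>45)).astype(np.uint8)
    return cv2.morphologyEx(k,cv2.MORPH_CLOSE,np.ones((5,5)))
def fit(name,views,p0,z=0,yaws=None,free=30):
    """views: list of (model,image)"""
    D=[]
    for m,im in views:
        u=np.vstack([proj(m,place(b,(p0[0],p0[1],0),z)) for b in P[name]])
        lo=np.maximum(np.floor(u.min(0))-free*.6,0).astype(int);hi=np.minimum(np.ceil(u.max(0))+free*.6,[640,480]).astype(int)
        w=wood(im)[lo[1]:hi[1],lo[0]:hi[0]]
        n,l,st,ce=cv2.connectedComponentsWithStats(w)
        if n>2: # keep biggest blob
            w=(l==1+np.argmax(st[1:,4])).astype(np.uint8)
        D.append((m,lo,w.shape,cv2.GaussianBlur(w.astype(np.float32),(0,0),1.2)))
    def f(p): return sum(np.sum((render(m,P[name],p,z,lo,sh)-t)**2)/max(t.sum(),1) for m,lo,sh,t in D)
    best=[]
    for y in (np.arange(0,2*np.pi if name=='stepped' else np.pi,np.pi/8) if yaws is None else yaws):
        r=minimize(f,[p0[0],p0[1],y],method='Nelder-Mead',options=dict(initial_simplex=[[p0[0],p0[1],y],[p0[0]+8,p0[1],y],[p0[0],p0[1]+8,y],[p0[0],p0[1],y+.3]],maxiter=150,xatol=.05,fatol=1e-4))
        best.append((r.fun,*r.x))
    best.sort();return best
def outline(im,m,name,p,z=0,col=(0,255,0)):
    for b in P[name]:
        uv=proj(m,place(b,p,z))
        for i in range(len(b)):
            for j in range(i):
                if np.sum(np.abs(b[i]-b[j])>1e-6)==1 or (b[i]-b[j])[2]**2==256: cv2.line(im,np.round(uv[i]*16).astype(int),np.round(uv[j]*16).astype(int),col,1,cv2.LINE_AA,4)
PL=np.array([[sx*24,sy*28+k*68,20] for k in(1.5,.5,-.5,-1.5) for sx in(-1,1) for sy in(-1,1)],float)
E
cat > a.py <<'E'
from rig import *
from h import *
V=[(model(camera_model(n)),cv2.imread(f'pics/{n}0.png')) for n in('top','scene')]
t=V[0][0];G={'tower':((265,262),60),'stepped':((219,282),45),'gabled':((341,346),30),'pavilion':((304,301),25)}
out=V[0][1].copy();out2=V[1][1].copy()
for n,(uv,z) in G.items():
    p0=unproj(t,uv,z)[0]; b=fit(n,V,p0); print(n,p0[:2].round(),[np.round(x,3).tolist() for x in b[:3]])
    outline(out,t,n,b[0][1:]);outline(out2,V[1][0],n,b[0][1:])
# plots: blobs in rough window
def plots(m,im,poly):
    g=cv2.cvtColor(im,cv2.COLOR_BGR2GRAY);M=np.zeros_like(g);cv2.fillConvexPoly(M,np.array(poly),1)
    th,_=cv2.threshold(g[M>0].reshape(-1,1),0,1,cv2.THRESH_OTSU)
    n,l,st,ce=cv2.connectedComponentsWithStats(((g>th)&(M>0)).astype(np.uint8))
    return [(st[i,4],ce[i].round(1).tolist()) for i in range(1,n) if st[i,4]>60]
a=plots(*V[0],[(318,180),(420,276),(398,305),(296,205)]);b=plots(*V[1],[(268,222),(395,203),(400,226),(272,252)])
print(a);print(b)
np.set_printoptions(suppress=True)
for (m,_),q in zip(V,(a,b)):
    print(unproj(m,[c for s,c in q],20).round(1).tolist())
v=np.hstack([cv2.resize(out[150:390,180:460],None,fx=1.4,fy=1.4),cv2.resize(out2[190:380,220:440],(388,336))]);cv2.imwrite('pics/fit0.png',v);print(v.shape)
E
python3 a.py
```

```text
tower [ 540. -167.] [[0.547, 541.198, -168.686, 2.333], [0.549, 541.158, -168.322, 2.341], [0.553, 541.619, -167.862, 2.328]]
stepped [505. -83.] [[0.467, 505.648, -84.413, 5.341], [0.468, 505.565, -84.117, 5.354], [0.469, 505.189, -83.925, 5.325]]
gabled [ 392. -304.] [[0.188, 391.563, -303.238, 2.412], [0.189, 391.584, -303.68, 2.412], [0.19, 391.566, -303.436, 2.378]]
pavilion [ 472. -236.] [[0.224, 472.389, -236.0, 2.259], [0.225, 471.856, -235.952, 2.27], [0.226, 472.334, -236.213, 2.218]]
[(np.int32(715), [325.5, 205.5]), (np.int32(225), [349.3, 253.2]), (np.int32(739), [350.5, 231.0]), (np.int32(67), [396.7, 254.9]), (np.int32(743), [375.9, 256.8]), (np.int32(647), [400.1, 281.8])]
[(np.int32(376), [379.4, 217.6]), (np.int32(72), [318.6, 216.1]), (np.int32(399), [349.2, 223.8]), (np.int32(195), [284.8, 221.7]), (np.int32(420), [317.8, 230.2]), (np.int32(445), [285.5, 236.7])]
[[652.9, -274.4, 20.0], [561.6, -319.5, 20.0], [603.9, -321.9, 20.0], [559.0, -408.3, 20.0], [555.2, -369.3, 20.0], [508.8, -413.7, 20.0]]
[[507.2, -419.5, 20.0], [623.2, -363.4, 20.0], [555.6, -371.7, 20.0], [677.5, -314.5, 20.0], [604.5, -323.7, 20.0], [653.3, -276.1, 20.0]]
(336, 780, 3)
```

View pics/fit0.png

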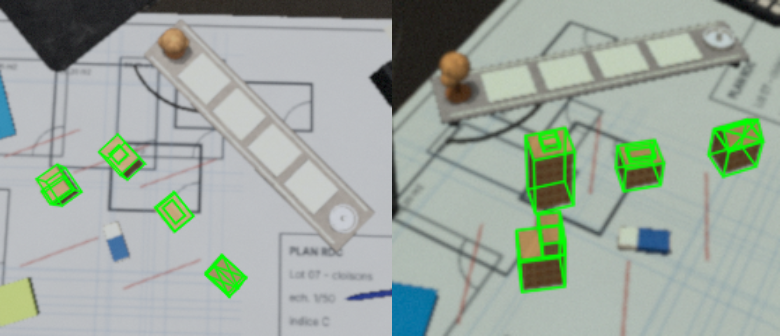

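The tree stands at the far-left end of the board (top image about (304,180)), next to the plot at about (653,-275). The overlays fit all four buildings well. Swinging in past the screen corner first, close to the robot.

```bash
cat > plan.py <<'E'
# plan.py x y z az_deg n : steps of the tool, even world steps, tool-axis units
import sys
from rig import *
from h import *
x,y,z,az,n=map(float,sys.argv[1:6]);n=int(n);T=R4(sense());R=T[:3,:3];d=(np.array([x,y,z])-T[:3,3])/n
a0=np.arctan2(R[1,0],R[0,0]);da=(np.radians(az)-a0+np.pi)%(2*np.pi)-np.pi
tilt=R.T@np.cross(R[:,2],[0,0,-1])
print('at',T[:3,3].round(1),'az',np.degrees(a0).round(2),'tilt(units)',(np.degrees(tilt)/8).round(3))
last=None;c=0
for i in range(n):
    a=a0+da*i/n;ex=np.array([np.cos(a),np.sin(a),0]);ey=np.array([np.sin(a),-np.cos(a),0])
    r=[round(float(v),2) for v in(d@ex/25,d@ey/25,-d[2]/25,-np.degrees(da)/n/8)]
    print(r)
    if abs(da)<1e-4: print('x',n);break
E
python3 -m crank '[[[-0.75,-0.84,0,0,0,0,60],[-0.75,-0.84,0,0,0,0,60],[-0.75,-0.84,0,0,0,0,60],[-0.75,-0.84,0,0,0,0,60],[-0.75,-0.84,0,0,0,0,60],[-0.75,-0.84,0,0,0,0,60],[-0.75,-0.84,0,0,0,0,60],[-0.75,-0.84,0,0,0,0,60]]]' 40 &&
python3 -m crank '[[[-0.75,-0.84,0,0,0,0,60],[-0.75,-0.84,0,0,0,0,60],[-0.75,-0.84,0,0,0,0,60],[-0.75,-0.84,0,0,0,0,60],[-0.75,-0.84,0,0,0,0,60],[-0.75,-0.84,0,0,0,0,60],[-0.75,-0.84,0,0,0,0,60],[-0.75,-0.84,0,0,0,0,60]]]'
python3 plan.py 472 -236 150 39.4 16
```

```text
time_s: 0.9
eef_pos: [273.4, 273.2, 231.1]
ee_rot: [-0.0, 0.192, 0.981, -0.0]
force: [-0.5, 0.8, -0.3]
grip_width: 0.696
grip_force: 0.0
time_s: 1.7
eef_pos: [349.1, 61.1, 231.2]
ee_rot: [-0.0, 0.192, 0.981, 0.0]
force: [1.1, 0.7, -0.6]
grip_width: 0.703
grip_force: 0.0
at [349.1  61.1 231.2] az 157.89 tilt(units) [-0.    -0.002  0.   ]
[-0.56, -0.57, 0.2, 0.93]
[-0.63, -0.5, 0.2, 0.93]
[-0.69, -0.41, 0.2, 0.93]
[-0.74, -0.32, 0.2, 0.93]
[-0.77, -0.22, 0.2, 0.93]
[-0.8, -0.12, 0.2, 0.93]
[-0.8, -0.01, 0.2, 0.93]
[-0.8, 0.09, 0.2, 0.93]
[-0.78, 0.19, 0.2, 0.93]
[-0.75, 0.29, 0.2, 0.93]
[-0.71, 0.39, 0.2, 0.93]
[-0.65, 0.47, 0.2, 0.93]
[-0.58, 0.55, 0.2, 0.93]
[-0.51, 0.62, 0.2, 0.93]
[-0.42, 0.68, 0.2, 0.93]
[-0.33, 0.73, 0.2, 0.93]
```

```bash
python3 -m crank '[[[-0.56,-0.57,0.2,0,0,0.93,60],[-0.63,-0.5,0.2,0,0,0.93,60],[-0.69,-0.41,0.2,0,0,0.93,60],[-0.74,-0.32,0.2,0,0,0.93,60],[-0.77,-0.22,0.2,0,0,0.93,60],[-0.8,-0.12,0.2,0,0,0.93,60],[-0.8,-0.01,0.2,0,0,0.93,60],[-0.8,0.09,0.2,0,0,0.93,60]]]' &&
python3 -m crank '[[[-0.78,0.19,0.2,0,0,0.93,60],[-0.75,0.29,0.2,0,0,0.93,60],[-0.71,0.39,0.2,0,0,0.93,60],[-0.65,0.47,0.2,0,0,0.93,60],[-0.58,0.55,0.2,0,0,0.93,60],[-0.51,0.62,0.2,0,0,0.93,60],[-0.42,0.68,0.2,0,0,0.93,60],[-0.33,0.73,0.2,0,0,0.93,60]]]'
cat > w.py <<'E'
import sys
from rig import *
from h import *
tag=sys.argv[1];s=sense();im=capture('wrist');m=model(camera_model('wrist'),s);cv2.imwrite(f'pics/w{tag}.png',im)
np.savez(f'pics/w{tag}.npz',p=s['eef_pos'],q=s['ee_rot'])
G={'tower':(541.2,-168.6,2.334),'stepped':(505.6,-84.3,5.345),'gabled':(391.6,-303.4,2.40),'pavilion':(472.2,-236,2.25)}
o=im.copy()
for n in sys.argv[2:]:
    b=fit(n,[(m,im)],G[n],yaws=[G[n][2]-.1,G[n][2]+.1])[0];print(n,np.round(b,3),'az',np.degrees(b[3]+np.pi/2)%180)
    outline(o,m,n,b[1:])
for k in range(4):
    c=np.array([604.2,-322.8])+np.array([.7157,.6984])*68*(.5-k+.5);q=place(PL[:4]-[0,102,0],(c[0],c[1],np.radians(44.3-90)));u=proj(m,q)[[0,1,3,2]]
    cv2.polylines(o,[np.round(u*16).astype(int)],True,(255,0,255),1,cv2.LINE_AA,4)
cv2.imwrite(f'pics/w{tag}o.png',o)
E
python3 w.py 1 pavilion tower gabled
```

```text
time_s: 2.5
eef_pos: [410.0, -87.2, 190.9]
ee_rot: [-0.0, 0.656, 0.755, -0.0]
force: [0.3, 0.1, -0.1]
grip_width: 0.705
grip_force: 0.0
time_s: 3.3
eef_pos: [470.2, -236.0, 150.8]
ee_rot: [-0.0, 0.944, 0.33, -0.0]
force: [-0.4, -0.0, -0.1]
grip_width: 0.704
grip_force: 0.0
pavilion [ 5.60000e-02  4.70619e+02 -2.36321e+02  2.30400e+00] az 41.98331075307013
tower [ 1.10000e-02  5.40176e+02 -1.69322e+02  2.31500e+00] az 42.62625306157116
gabled [ 4.60000e-02  3.89259e+02 -3.05002e+02  2.36400e+00] az 45.424220823106396
```

View pics/w1o.png

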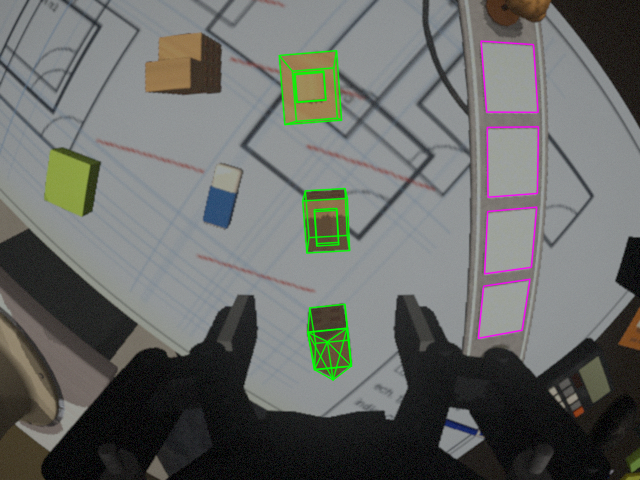

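The wrist view shows the plots' magenta outlines matching the real ones at x≈510, and the building outlines match. Next is the pavilion grasp.

```bash
python3 plan.py 470.8 -236.3 20 41.7 8 | sed -n 1,3p; python3 plan.py 506.9 -417.8 60 44.3 8 | sed -n 2,3p
```

```text
at [ 470.7 -238.2  150. ] az 38.09 tilt(units) [-0.002  0.004  0.   ]
[0.01, -0.01, 0.65, -0.06]
[0.01, -0.01, 0.65, -0.06]
[-0.41, 0.82, 0.45, -0.1]
[-0.42, 0.81, 0.45, -0.1]
```

```bash
python3 -m crank '[[[0.08,-0.04,0.7,0,0,-0.45,60],[0,0,0.8,0,0,0,60],[0,0,0.8,0,0,0,60],[0,0,0.8,0,0,0,60],[0,0,0.8,0,0,0,60],[0,0,0.8,0,0,0,60],[0,0,0.7,0,0,0,60],[0,0,0.4,0,0,0,60]]]' && python3 -m crank '[[[0,0,0,0,0,0,60],[0,0,0,0,0,0,0],[0,0,0,0,0,0,0],[0,0,0,0,0,0,0],[0,0,0,0,0,0,0],[0,0,0,0,0,0,0],[0,0,0,0,0,0,0],[0,0,0,0,0,0,0]]]' 40; python3 plan.py 506.9 -417.8 60 44.3 8 | sed -n 1,3p
```

```text
time_s: 4.15
eef_pos: [470.4, -232.6, 5.0]
ee_rot: [-0.001, 0.932, 0.363, -0.001]
force: [0.4, 0.2, -0.6]
grip_width: 0.703
grip_force: 0.0
time_s: 4.95
eef_pos: [471.6, -233.7, 7.3]
ee_rot: [0.001, 0.932, 0.362, 0.0]
force: [0.2, 0.1, 6.3]
grip_width: 0.37
grip_force: 40.7
at [ 471.6 -233.7    7.3] az 42.47 tilt(units) [ 0.014 -0.002  0.   ]
[-0.49, 0.8, -0.26, -0.03]
[-0.49, 0.8, -0.26, -0.03]
```

```bash
python3 -m crank '[[[0,0,-0.4,0,0,0,0],[0,0,-0.9,0,0,0,0],[0,0,-0.9,0,0,0,0],[-0.3,0.5,-0.2,0,0,0,0],[-0.4,0.7,0,0,0,0,0],[-0.4,0.7,0,0,0,0,0],[-0.4,0.7,0,0,0,0,0],[-0.4,0.7,0,0,0,0,0]]]' && python3 -m crank '[[[-0.4,0.7,0,0,0,-0.23,0],[-0.4,0.7,0,0,0,0,0],[-0.4,0.7,0,0,0,0,0],[-0.4,0.7,0,0,0,0,0],[-0.3,0.3,0,0,0,0,0],[0,0,0,0,0,0,0],[0,0,0,0,0,0,0],[0,0,0,0,0,0,0]]]'; python3 plan.py 508.5 -416.2 27 44.3 1
```

```text
time_s: 5.75
eef_pos: [491.8, -327.0, 67.0]
ee_rot: [0.0, 0.932, 0.362, 0.0]
force: [0.2, 0.1, -0.7]
grip_width: 0.366
grip_force: 39.8
time_s: 6.55
eef_pos: [511.2, -414.1, 66.5]
ee_rot: [-0.0, 0.926, 0.377, -0.0]
force: [-0.4, -0.5, -0.5]
grip_width: 0.363
grip_force: 39.8
at [ 511.2 -414.1   66.5] az 44.33 tilt(units) [-0.003 -0.001  0.   ]
[-0.14, -0.02, 1.58, 0.0]
```

```bash
python3 -m crank '[[[-0.14,-0.02,0,0,0,0,0],[0,0,0.6,0,0,0,0],[0,0,0.5,0,0,0,0],[0,0,0.3,0,0,0,0],[0,0,0.12,0,0,0,0],[0,0,0,0,0,0,0],[0,0,0,0,0,0,0],[0,0,0,0,0,0,0]]]' && python3 - <<'E'
from rig import *
s=sense();print(s['eef_pos'],s['force'],s['wrist_torque'])
E
```

```text
time_s: 7.35
eef_pos: [508.4, -417.1, 28.2]
ee_rot: [0.0, 0.926, 0.377, 0.0]
force: [-0.6, -0.2, -0.4]
grip_width: 0.37
grip_force: 39.8
[ 508.37136021 -417.13596262   28.15402623] [-0.64520279 -0.1930204  -0.37661486] [ 0.01256757 -0.04212769  0.01392173]
```

```bash
python3 -m crank '[[[0,0,0.02,0,0,0,0],[0,0,0,0,0,0,40],[0,0,0,0,0,0,60],[0,0,0,0,0,0,60],[0,0,0,0,0,0,60],[0,0,-0.6,0,0,0,60],[0,0,-1,0,0,0,60],[0,0,-1,0,0,0,60]]]' && python3 - <<'E'
from rig import *
from h import *
im=capture('top');m=model(camera_model('top'));s=sense();w=capture('wrist');mw=model(camera_model('wrist'),s)
cv2.imwrite('pics/top1.png',im);cv2.imwrite('pics/w2.png',w)
for v in([(m,im)],[(mw,w)],): print(np.round(fit('pavilion',v,(506.9,-417.8),z=20,yaws=[2.3,2.4],free=12)[0],3))
o=w.copy();outline(o,mw,'pavilion',(506.9,-417.8,np.radians(134.3)),20);cv2.imwrite('pics/w2o.png',o)
E
python3 plan.py 389.5 -304.5 100 46.5 8|sed -n '1,3p;9p'
```

```text
time_s: 8.15
eef_pos: [508.4, -417.1, 94.6]
ee_rot: [0.0, 0.926, 0.377, 0.0]
force: [0.8, -0.8, 0.4]
grip_width: 0.705
grip_force: 0.0
[ 5.54000e-01  5.24431e+02 -3.33306e+02 -2.65000e-01]
[ 1.50000e-02  5.06114e+02 -4.19217e+02  2.34200e+00]
at [ 509.7 -418.6   97.9] az 44.3 tilt(units) [0.056 0.004 0.   ]
[-0.03, -0.83, -0.01, -0.03]
[-0.03, -0.83, -0.01, -0.03]
[-0.0, -0.83, -0.01, -0.03]
```

View pics/w2o.png

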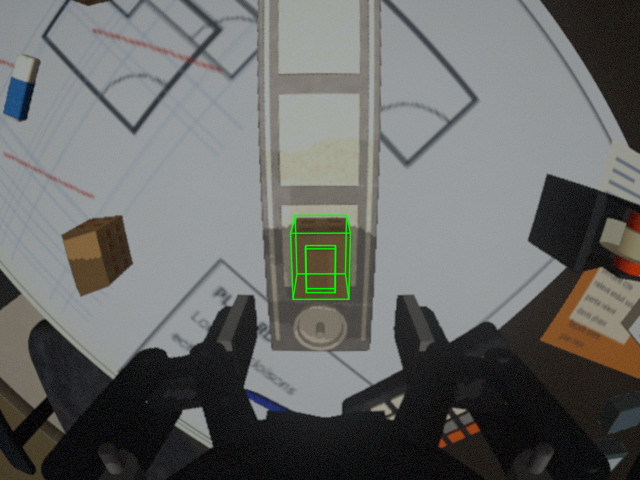

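The pavilion stands in the middle of its plot, within about 2 mm. Gabled house next.

```bash
python3 -m crank '[[[-0.02,-0.83,0,0,0,-0.28,60],[-0.02,-0.83,0,0,0,0,60],[-0.02,-0.83,0,0,0,0,60],[-0.02,-0.83,0,0,0,0,60],[-0.02,-0.83,0,0,0,0,60],[-0.02,-0.83,0,0,0,0,60],[-0.02,-0.83,0,0,0,0,60],[-0.02,-0.83,0,0,0,0,60]]]' && python3 -m crank '[[[0,0,0,0,0,0,60],[0,0,0,0,0,0,60],[0,0,0,0,0,0,60],[0,0,0,0,0,0,60],[0,0,0,0,0,0,60],[0,0,0,0,0,0,60],[0,0,0,0,0,0,60],[0,0,0,0,0,0,60]]]'>/dev/null
python3 w.py 3 gabled;python3 plan.py 389.5 -304.5 12 46.5 1
```

```text
time_s: 9.05
eef_pos: [385.0, -304.6, 93.0]
ee_rot: [0.0, 0.919, 0.395, 0.0]
force: [-0.0, -0.3, 0.6]
grip_width: 0.705
grip_force: 0.0
gabled [ 3.40000e-02  3.89998e+02 -3.04229e+02  2.40900e+00] az 48.02624056339437
at [ 385.7 -305.2   92.8] az 46.53 tilt(units) [-0.  0.  0.]
[0.13, 0.09, 3.23, 0.0]
```

View pics/w3o.png

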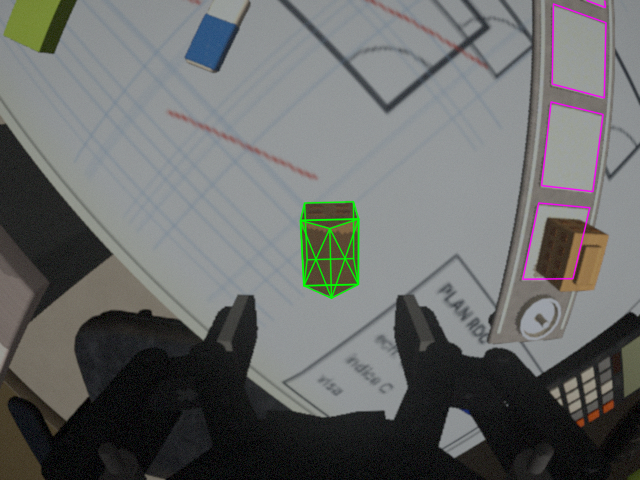

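```bash
python3 -m crank '[[[0.14,0.1,0,0,0,-0.12,60],[0,0,0.7,0,0,0,60],[0,0,0.8,0,0,0,60],[0,0,0.8,0,0,0,60],[0,0,0.6,0,0,0,60],[0,0,0.33,0,0,0,60],[0,0,0,0,0,0,60],[0,0,0,0,0,0,40]]]' && python3 -m crank '[[[0,0,0,0,0,0,0],[0,0,0,0,0,0,0],[0,0,0,0,0,0,0],[0,0,0,0,0,0,0],[0,0,-0.5,0,0,0,0],[0,0,-0.8,0,0,0,0],[0,0,-0.9,0,0,0,0],[0,0,0,0,0,0,0]]]' 40; python3 plan.py 555.5 -370.3 66 44.3 10|sed -n '1,3p;11p'
```

```text
time_s: 10.7
eef_pos: [390.2, -304.7, 12.6]
ee_rot: [0.0, 0.915, 0.403, 0.0]
force: [-0.4, -0.9, 0.4]
grip_width: 0.546
grip_force: 0.0
time_s: 11.5
eef_pos: [390.9, -305.5, 70.0]
ee_rot: [0.003, 0.915, 0.403, 0.001]
force: [-0.2, -0.6, -1.1]
grip_width: 0.365
grip_force: 39.9
at [ 390.9 -305.5   70. ] az 47.5 tilt(units) [0.038 0.006 0.   ]
[0.25, 0.66, 0.02, 0.04]
[0.26, 0.66, 0.02, 0.04]
[0.29, 0.65, 0.02, 0.04]
```

```bash
python3 -m crank '[[[0.15,0.4,0,0,0,0.2,0],[0.26,0.7,0,0,0,0.2,0],[0.28,0.7,0,0,0,0,0],[0.28,0.7,0,0,0,0,0],[0.28,0.7,0,0,0,0,0],[0.28,0.7,0,0,0,0,0],[0.28,0.7,0,0,0,0,0],[0.28,0.7,0,0,0,0,0]]]' && python3 -m crank '[[[0.28,0.7,0,0,0,0,0],[0.28,0.5,0,0,0,0,0],[0,0,0,0,0,0,0],[0,0,0,0,0,0,0],[0,0,0,0,0,0,0],[0,0,0,0,0,0,0],[0,0,0,0,0,0,0],[0,0,0,0,0,0,0]]]'; python3 plan.py 555.5 -370.3 33.6 44.3 1
```

```text
time_s: 12.3
eef_pos: [520.6, -361.7, 66.3]
ee_rot: [-0.001, 0.926, 0.377, -0.0]
force: [0.0, -0.9, -1.3]
grip_width: 0.367
grip_force: 39.9
time_s: 13.1
eef_pos: [551.1, -373.4, 67.2]
ee_rot: [0.0, 0.926, 0.377, 0.0]
force: [-0.2, -0.6, -0.9]
grip_width: 0.367
grip_force: 39.9
at [ 551.1 -373.4   67.2] az 44.29 tilt(units) [0.001 0.    0.   ]
[0.22, 0.03, 1.34, -0.0]
```

```bash
python3 -m crank '[[[0.22,0.03,0,0,0,0,0],[0,0,0.4,0,0,0,0],[0,0,0.5,0,0,0,0],[0,0,0.3,0,0,0,0],[0,0,0.14,0,0,0,0],[0,0,0,0,0,0,0],[0,0,0,0,0,0,0],[0,0,0,0,0,0,0]]]' && python3 -m crank '[[[0,0,0.02,0,0,0,0],[0,0,0,0,0,0,40],[0,0,0,0,0,0,60],[0,0,0,0,0,0,60],[0,0,0,0,0,0,60],[0,0,-0.6,0,0,0,60],[0,0,-1,0,0,0,60],[0,0,-1,0,0,0,60]]]' && python3 - <<'E'
from rig import *
from h import *
s=sense();w=capture('wrist');mw=model(camera_model('wrist'),s)
print(np.round(fit('gabled',[(mw,w)],(555.5,-370.3),z=20,yaws=[2.3,2.4],free=12)[0],3))
E
python3 plan.py 505.3 -84.8 150 37 16
```

```text
time_s: 13.9
eef_pos: [555.7, -370.1, 33.3]
ee_rot: [-0.0, 0.926, 0.377, -0.0]
force: [1.1, 0.1, 0.0]
grip_width: 0.368
grip_force: 39.9
time_s: 14.7
eef_pos: [555.7, -370.1, 99.9]
ee_rot: [0.0, 0.926, 0.377, 0.0]
force: [0.2, -1.0, 1.4]
grip_width: 0.704
grip_force: 0.0
[ 3.40000e-02  5.54850e+02 -3.70764e+02  2.35600e+00]
at [ 557.2 -371.4  105. ] az 44.3 tilt(units) [ 0.057 -0.002  0.   ]
[0.41, -0.6, -0.11, 0.06]
[0.4, -0.61, -0.11, 0.06]
[0.4, -0.61, -0.11, 0.06]
[0.39, -0.61, -0.11, 0.06]
[0.39, -0.62, -0.11, 0.06]
[0.38, -0.62, -0.11, 0.06]
[0.38, -0.62, -0.11, 0.06]
[0.37, -0.63, -0.11, 0.06]
[0.37, -0.63, -0.11, 0.06]
[0.36, -0.63, -0.11, 0.06]
[0.36, -0.63, -0.11, 0.06]
[0.35, -0.64, -0.11, 0.06]
[0.35, -0.64, -0.11, 0.06]
[0.34, -0.64, -0.11, 0.06]
[0.34, -0.65, -0.11, 0.06]
[0.33, -0.65, -0.11, 0.06]
```

```bash
python3 -m crank '[[[0,0,-0.9,0,0,0.14,60],[0.2,-0.4,-0.7,0,0,0.14,60],[0.42,-0.64,-0.1,0,0,0.14,60],[0.42,-0.66,0,0,0,0.14,60],[0.42,-0.67,0,0,0,0.14,60],[0.42,-0.67,0,0,0,0.14,60],[0.42,-0.67,0,0,0,0.14,60],[0.42,-0.67,0,0,0,0,60]]]' && python3 -m crank '[[[0.4,-0.67,0,0,0,0,60],[0.4,-0.67,0,0,0,0,60],[0.4,-0.67,0,0,0,0,60],[0.4,-0.67,0,0,0,0,60],[0.4,-0.67,0,0,0,0,60],[0.4,-0.67,0,0,0,0,60],[0.4,-0.67,0,0,0,0,60],[0.36,-0.67,0,0,0,0,60]]]' && python3 -m crank '[[[0.26,-0.6,0,0,0,0,60],[0,0,0,0,0,0,60],[0,0,0,0,0,0,60],[0,0,0,0,0,0,60],[0,0,0,0,0,0,60],[0,0,0,0,0,0,60],[0,0,0,0,0,0,60],[0,0,0,0,0,0,60]]]'
python3 w.py 4 stepped tower;python3 plan.py 505.3 -84.8 18 37 1
```

```text
time_s: 15.55
eef_pos: [538.4, -241.9, 141.7]
ee_rot: [0.001, 0.95, 0.312, 0.0]
force: [0.7, 0.8, -0.6]
grip_width: 0.702
grip_force: 0.0
time_s: 16.35
eef_pos: [522.1, -86.2, 140.6]
ee_rot: [0.0, 0.95, 0.313, 0.0]
force: [0.1, -0.5, 0.0]
grip_width: 0.703
grip_force: 0.0
time_s: 17.15
eef_pos: [518.6, -72.1, 140.5]
ee_rot: [-0.0, 0.95, 0.313, -0.0]
force: [0.1, 0.3, 0.2]
grip_width: 0.702
grip_force: 0.0
stepped [ 5.20000e-02  5.03123e+02 -8.44100e+01  5.34700e+00] az 36.38355276163679
tower [ 4.40000e-02  5.40004e+02 -1.70273e+02  2.44400e+00] az 50.01825349744021
at [518.6 -72.  140.5] az 36.45 tilt(units) [0. 0. 0.]
[-0.73, 0.1, 4.9, -0.07]
```

View pics/w4o.png

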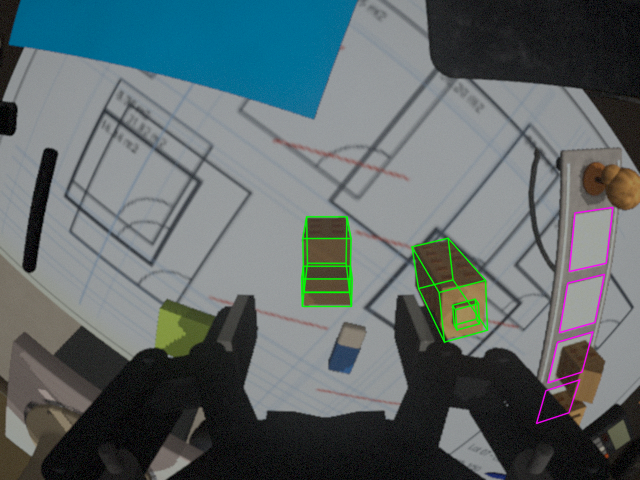

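```bash
python3 -m crank '[[[-0.77,0.05,0,0,0,0,60],[0,0,0.4,0,0,0,60],[0,0,0.9,0,0,0,60],[0,0,1,0,0,0,60],[0,0,1,0,0,0,60],[0,0,0.9,0,0,0,60],[0,0,0.5,0,0,0,60],[0,0,0.2,0,0,0,60]]]' && python3 -m crank '[[[0,0,0,0,0,0,60],[0,0,0,0,0,0,40],[0,0,0,0,0,0,0],[0,0,0,0,0,0,0],[0,0,0,0,0,0,0],[0,0,0,0,0,0,0],[0,0,0,0,0,0,0],[0,0,0,0,0,0,0]]]' 45; python3 plan.py 604.2 -322.8 80 44.3 16|sed -n '1,3p;17p'
```

```text
time_s: 18.0
eef_pos: [503.5, -84.0, 16.8]
ee_rot: [-0.001, 0.95, 0.313, -0.001]
force: [0.4, -0.6, 0.9]
grip_width: 0.702
grip_force: 0.0
time_s: 18.8
eef_pos: [504.5, -84.5, 19.0]
ee_rot: [0.001, 0.95, 0.313, 0.001]
force: [-0.6, -0.8, 6.3]
grip_width: 0.369
grip_force: 45.4
at [504.5 -84.5  19. ] az 36.45 tilt(units) [ 0.012 -0.008  0.   ]
[-0.15, 0.63, -0.15, -0.06]
[-0.16, 0.63, -0.15, -0.06]
[-0.23, 0.6, -0.15, -0.06]
```

```bash
python3 -m crank '[[[0,0,-0.3,0,0,0,0],[0,0,-0.8,0,0,0,0],[0,0,-1,0,0,-0.2,0],[0,0,-1,0,0,-0.4,0],[0,0,-1,0,0,-0.38,0],[0,0,-0.4,0,0,0,0],[0,0,0,0,0,0,0],[-0.1,0.25,0,0,0,0,0]]]' && python3 -m crank '[[[-0.27,0.69,0,0,0,0,0],[-0.27,0.69,0,0,0,0,0],[-0.27,0.69,0,0,0,0,0],[-0.27,0.69,0,0,0,0,0],[-0.27,0.69,0,0,0,0,0],[-0.27,0.69,0,0,0,0,0],[-0.27,0.69,0,0,0,0,0],[-0.27,0.69,0,0,0,0,0]]]' && python3 -m crank '[[[-0.27,0.69,0,0,0,0,0],[-0.27,0.69,0,0,0,0,0],[-0.27,0.69,0,0,0,0,0],[-0.27,0.69,0,0,0,0,0],[-0.27,0.69,0,0,0,0,0],[-0.2,0.4,0,0,0,0,0],[0,0,0,0,0,0,0],[0,0,0,0,0,0,0]]]'; python3 plan.py 604.7 -322.5 39.7 44.3 1
```

```text
time_s: 19.6
eef_pos: [505.9, -90.1, 129.6]
ee_rot: [-0.001, 0.926, 0.377, -0.001]
force: [-0.1, 0.2, 0.1]
grip_width: 0.365
grip_force: 44.6
time_s: 20.4
eef_pos: [563.9, -227.9, 128.6]
ee_rot: [-0.001, 0.926, 0.377, -0.001]
force: [0.1, 0.1, -0.5]
grip_width: 0.371
grip_force: 44.7
time_s: 21.2
eef_pos: [603.1, -322.7, 129.0]
ee_rot: [-0.001, 0.926, 0.377, -0.001]
force: [-0.7, -0.3, -0.5]
grip_width: 0.373
grip_force: 44.8
at [ 603.1 -322.7  129. ] az 44.26 tilt(units) [-0.017  0.002  0.   ]
[0.05, 0.04, 3.57, -0.01]
```

```bash
python3 -m crank '[[[0.05,0.04,0.4,0,0,0,0],[0,0,0.8,0,0,0,0],[0,0,0.8,0,0,0,0],[0,0,0.7,0,0,0,0],[0,0,0.4,0,0,0,0],[0,0,0.3,0,0,0,0],[0,0,0.17,0,0,0,0],[0,0,0,0,0,0,0]]]' && python3 -m crank '[[[0,0,0,0,0,0,0],[0,0,0,0,0,0,0],[0,0,0,0,0,0,40],[0,0,0,0,0,0,60],[0,0,0,0,0,0,60],[0,0,0,0,0,0,60],[0,0,-0.3,0,0,0,60],[0,0,-0.8,0,0,0,60]]]' &&  python3 -m crank '[[[0,0,-1,0,0,0,60],[0,0,-1,0,0,0,60],[0,0,-1,0,0,0,60],[0,0,-0.8,0,0,0,60],[0,0,0,0,0,0,60],[0,0,0,0,0,0,60],[0,0,0,0,0,0,60],[0,0,0,0,0,0,60]]]' && python3 - <<'E'
from rig import *
from h import *
s=sense();w=capture('wrist');mw=model(camera_model('wrist'),s)
print(np.round(fit('stepped',[(mw,w)],(604.2,-322.8),z=20,yaws=[2.35,5.5],free=12)[:2],3))
print(np.round(fit('tower',[(mw,w)],(540.1,-169.8),yaws=[2.25,2.4],free=20)[0],3))
E
python3 plan.py 540.1 -169.3 150 43 8
```

```text
time_s: 22.0
eef_pos: [605.3, -322.7, 41.1]
ee_rot: [-0.0, 0.926, 0.377, -0.0]
force: [-0.7, -1.1, -0.9]
grip_width: 0.372
grip_force: 44.8
time_s: 22.8
eef_pos: [604.5, -322.3, 67.8]
ee_rot: [-0.001, 0.926, 0.377, -0.001]
force: [0.3, -0.5, 0.1]
grip_width: 0.704
grip_force: 0.0
time_s: 23.6
eef_pos: [604.9, -322.6, 162.5]
ee_rot: [-0.001, 0.926, 0.377, -0.001]
force: [-1.1, -1.5, 0.0]
grip_width: 0.705
grip_force: 0.0
[[ 9.70000e-02  6.02310e+02 -3.26108e+02  5.51300e+00]
 [ 2.08000e-01  5.98413e+02 -3.30017e+02  2.36400e+00]]
[ 2.40000e-02  5.39548e+02 -1.68344e+02  2.34500e+00]
at [ 605.  -322.6  162.8] az 44.29 tilt(units) [-0.012  0.002  0.   ]
[0.3, -0.78, 0.06, 0.02]
[0.3, -0.78, 0.06, 0.02]
[0.3, -0.78, 0.06, 0.02]
[0.3, -0.78, 0.06, 0.02]
[0.29, -0.78, 0.06, 0.02]
[0.29, -0.78, 0.06, 0.02]
[0.29, -0.78, 0.06, 0.02]
[0.29, -0.78, 0.06, 0.02]
```

```bash
python3 -m crank '[[[0.3,-0.78,0,0,0,0.1,60],[0.3,-0.78,0,0,0,0,60],[0.3,-0.78,0,0,0,0,60],[0.3,-0.78,0,0,0,0,60],[0.3,-0.78,0,0,0,0,60],[0.3,-0.78,0,0,0,0,60],[0.3,-0.78,0,0,0,0,60],[0.28,-0.78,0,0,0,0,60]]]' && python3 -m crank '[[[0,0,0.3,0,0,0,60],[0,0,0.3,0,0,0,60],[0,0,0,0,0,0,60],[0,0,0,0,0,0,60],[0,0,0,0,0,0,60],[0,0,0,0,0,0,60],[0,0,0,0,0,0,60],[0,0,0,0,0,0,60]]]'
python3 w.py 5 tower;python3 plan.py 540 -169 30 43.5 1
```

```text
time_s: 24.45
eef_pos: [540.3, -168.0, 163.4]
ee_rot: [-0.0, 0.929, 0.371, -0.0]
force: [0.1, -0.0, -0.0]
grip_width: 0.701
grip_force: 0.0
time_s: 25.25
eef_pos: [540.8, -168.9, 148.9]
ee_rot: [0.0, 0.929, 0.371, 0.0]
force: [0.8, -0.8, -0.0]
grip_width: 0.704
grip_force: 0.0
tower [ 4.00000e-02  5.40091e+02 -1.69480e+02  2.30500e+00] az 42.08398716276963
at [ 540.8 -168.9  148.9] az 43.49 tilt(units) [ 0.001 -0.     0.   ]
[-0.03, -0.02, 4.75, -0.0]
x 1
```

View pics/w5o.png

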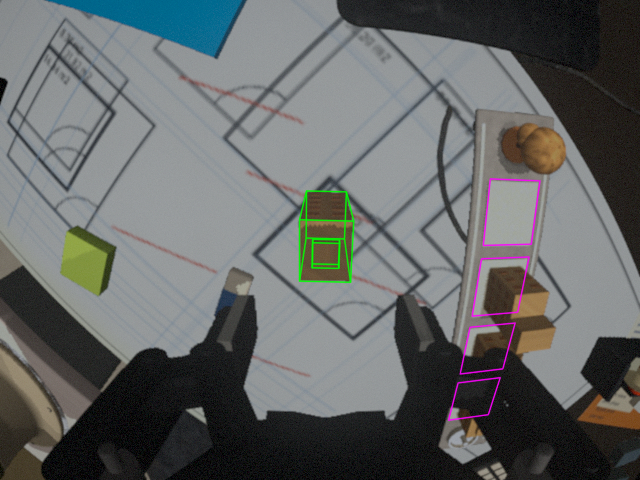

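```bash
python3 -m crank '[[[-0.04,-0.02,0.4,0,0,0,60],[0,0,0.8,0,0,0,60],[0,0,0.9,0,0,0,60],[0,0,0.9,0,0,0,60],[0,0,0.9,0,0,0,60],[0,0,0.6,0,0,0,60],[0,0,0.33,0,0,0,60],[0,0,0,0,0,0,60]]]' && python3 -m crank '[[[0,0,0,0,0,0,60],[0,0,0,0,0,0,40],[0,0,0,0,0,0,0],[0,0,0,0,0,0,0],[0,0,0,0,0,0,0],[0,0,0,0,0,0,0],[0,0,0,0,0,0,0],[0,0,0,0,0,0,0]]]' 50; python3 plan.py 652.9 -275.3 80 44.3 10|sed -n '1,3p;11p'
```

```text
time_s: 26.1
eef_pos: [539.1, -168.8, 26.9]
ee_rot: [-0.001, 0.929, 0.371, -0.001]
force: [-0.6, 0.3, -0.3]
grip_width: 0.7
grip_force: 0.0
time_s: 26.9
eef_pos: [540.2, -169.4, 28.9]
ee_rot: [0.001, 0.929, 0.371, 0.001]
force: [-0.2, -0.4, 5.8]
grip_width: 0.371
grip_force: 50.1
at [ 540.2 -169.4   28.9] az 43.5 tilt(units) [ 0.011 -0.003  0.   ]
[0.04, 0.62, -0.2, -0.01]
[0.03, 0.62, -0.2, -0.01]
[0.03, 0.62, -0.2, -0.01]
```

```bash
python3 -m crank '[[[0,0,-0.3,0,0,0,0],[0,0,-0.8,0,0,-0.1,0],[0,0,-0.8,0,0,0,0],[0.02,0.3,-0.3,0,0,0,0],[0.04,0.6,0,0,0,0,0],[0.04,0.7,0,0,0,0,0],[0.04,0.7,0,0,0,0,0],[0.04,0.7,0,0,0,0,0]]]' && python3 -m crank '[[[0.04,0.7,0,0,0,0,0],[0.04,0.7,0,0,0,0,0],[0.04,0.7,0,0,0,0,0],[0.04,0.6,0,0,0,0,0],[0.04,0.4,0,0,0,0,0],[0,0.1,0,0,0,0,0],[0,0,0,0,0,0,0],[0,0,0,0,0,0,0]]]'; python3 plan.py 652.9 -275.3 49.6 44.3 1
```

```text
time_s: 27.7
eef_pos: [595.7, -220.4, 82.4]
ee_rot: [-0.0, 0.926, 0.377, -0.0]
force: [1.1, -0.2, -0.6]
grip_width: 0.367
grip_force: 49.5
time_s: 28.5
eef_pos: [654.4, -273.1, 82.7]
ee_rot: [-0.0, 0.926, 0.377, -0.0]
force: [0.9, 0.0, -2.3]
grip_width: 0.371
grip_force: 49.6
at [ 654.4 -273.1   82.7] az 44.3 tilt(units) [-0.006  0.001  0.   ]
[-0.1, 0.02, 1.33, 0.0]
x 1
```

```bash
python3 -m crank '[[[-0.1,0.02,0.2,0,0,0,0],[0,0,0.5,0,0,0,0],[0,0,0.3,0,0,0,0],[0,0,0.2,0,0,0,0],[0,0,0.12,0,0,0,0],[0,0,0,0,0,0,0],[0,0,0,0,0,0,0],[0,0,0,0,0,0,0]]]' && python3 -m crank '[[[0,0,0.02,0,0,0,0],[0,0,0,0,0,0,0],[0,0,0,0,0,0,40],[0,0,0,0,0,0,60],[0,0,0,0,0,0,60],[0,0,0,0,0,0,60],[0,0,-0.3,0,0,0,60],[0,0,-0.8,0,0,0,60]]]' &&  python3 -m crank '[[[0,0,-1,0,0,0,60],[0,0,-1,0,0,0,60],[0,-0.3,-1,0,0,0,60],[0,-1,-0.2,0,0,0,60],[-0.4,-1,0,0,0,0,60],[-0.4,-1,0,0,0,0,60],[-0.4,-1,0,0,0,0,60],[-0.4,-1,0,0,0,0,60]]]' && python3 -m crank '[[[-0.4,-1,0,0,0,0,60],[-0.4,-1,0,0,0,0,60],[-0.4,-0.5,0,0,0,0,60],[0,0,0,0,0,0,60],[0,0,0,0,0,0,60],[0,0,0,0,0,0,60],[0,0,0,0,0,0,60],[0,0,0,0,0,0,60]]]' && cat > c.py <<'E'
from rig import *
from h import *
C={'tower':(652.9,-275.3),'stepped':(604.2,-322.8),'gabled':(555.5,-370.3),'pavilion':(506.9,-417.8)}
T={}
for n in('top','scene','wrist'):
    s=sense();im=capture(n);m=model(camera_model(n),s);cv2.imwrite(f'pics/{n}9.png',im);o=im.copy()
    for k,c in C.items(): outline(o,m,k,(*c,np.radians(314.3)),20)
    T[n]=o
    for k,c in C.items():
        print(n,k,np.round(fit(k,[(m,im)],c,z=20,yaws=[5.5],free=9)[0],2))
v=np.hstack([cv2.resize(T['top'][150:330,280:460],(390,390)),cv2.resize(T['scene'][150:260,240:430],(390,390))]);cv2.imwrite('pics/fin.png',v);cv2.imwrite('pics/finw.png',T['wrist'])
E
python3 c.py
```

```text
time_s: 29.3
eef_pos: [653.4, -275.6, 50.4]
ee_rot: [0.0, 0.926, 0.377, 0.0]
force: [0.7, -0.2, -1.0]
grip_width: 0.367
grip_force: 49.7
time_s: 30.1
eef_pos: [652.5, -275.1, 75.9]
ee_rot: [-0.001, 0.926, 0.377, -0.001]
force: [0.6, 0.4, -0.4]
grip_width: 0.702
grip_force: 0.0
time_s: 30.9
eef_pos: [531.2, -208.2, 157.8]
ee_rot: [0.0, 0.926, 0.377, 0.0]
force: [-0.6, -0.2, -0.1]
grip_width: 0.704
grip_force: 0.0
time_s: 31.7
eef_pos: [467.3, -184.9, 156.9]
ee_rot: [-0.0, 0.926, 0.377, -0.0]
force: [0.1, 0.3, 0.6]
grip_width: 0.709
grip_force: 0.0
top tower [ 2.1000e-01  6.5466e+02 -2.7323e+02  5.4000e+00]
top stepped [ 8.0000e-02  6.0599e+02 -3.2250e+02  5.5300e+00]
top gabled [ 8.0000e-02  5.5729e+02 -3.6816e+02  5.5000e+00]
top pavilion [ 1.0000e-01  5.0697e+02 -4.1742e+02  5.4100e+00]
scene tower [ 2.0000e-02  6.5620e+02 -2.7823e+02  5.3300e+00]
scene stepped [ 3.0000e-02  6.0785e+02 -3.2632e+02  5.2900e+00]
scene gabled [   4.43  570.95 -372.79    5.12]
scene pavilion [ 5.0000e-01  5.0281e+02 -4.3189e+02  6.5800e+00]
wrist tower [ 2.0000e-02  6.5426e+02 -2.7634e+02  5.4800e+00]
wrist stepped [ 2.0000e-02  6.0554e+02 -3.2389e+02  5.4000e+00]
wrist gabled [ 7.0000e-02  5.5596e+02 -3.7143e+02  5.4500e+00]
wrist pavilion [ 3.5000e-01  5.2582e+02 -4.1327e+02  4.9600e+00]
```

View pics/fin.png

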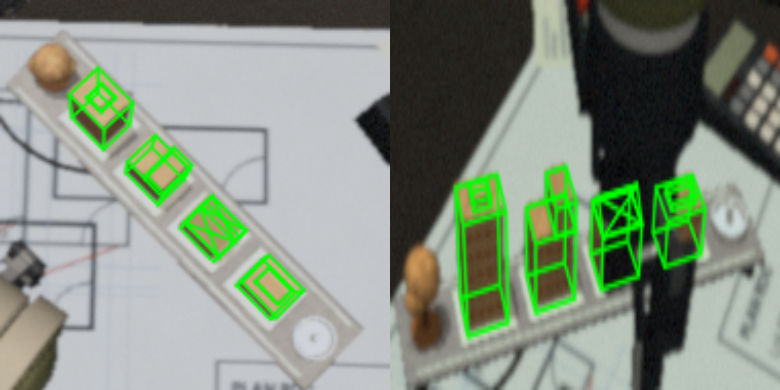

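View pics/finw.png

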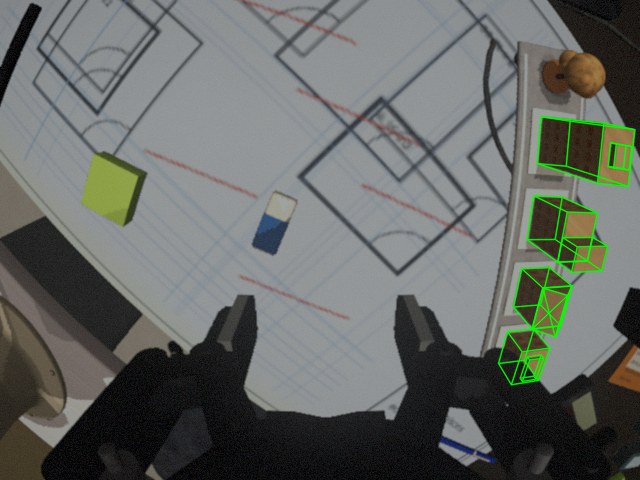

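The final views show all four buildings upright and centred on their plots in order from the tree, matching the outlines to about 3 mm. The arm is clear, so I'm handing in.

```bash
python3 -c "
from rig import *
print(finish_job())"
```

```text
the job is handed in; nothing more can be done
None
```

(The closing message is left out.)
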